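# Start the fume extraction and uncap the patina bottle

## Task

First turn the dial of the fan controller clockwise until its pointer stands at the raised mark on the box. Then open the clamped bottle: press its push-and-turn safety cap down, twist it anticlockwise while pressed until it comes free, and lift it straight off. Finish while still holding the cap in the gripper, upright and still, roughly 5 to 10 cm above the bottle's mouth; leave the jar, hammer and scraper alone.

Things in the scene. Friction and masses are not known exactly. Their poses are not given: they have to be found in the camera images.
- bottle: white plastic bottle, 72 mm diameter, in a low dark wooden bench clamp (100 x 170 mm base, timber jaws 63 mm high, screw bar on its own -y side, all under 65 mm); both fixed to the bench, left or right of the robot. Origin on the bench under the bottle's axis, z up. The shoulder narrows from 93 mm to the neck at 104 mm height; the cap covers the neck.
- cap: black ribbed push-and-turn cap on the bottle, 52 mm diameter, 34 mm tall, about 40 g; origin at the centre of its underside, z up to its flat top. Closed: underside 122 mm, top 156 mm above the bench, x axis along the bottle's x. Grip it at any yaw. Unless pressed down 5.5 mm or more, hard teeth block twisting (about 5 degrees of play); it never turns clockwise.
- bottle_plug (a joint): spring plug in the bottle's mouth under the cap; 0 unpressed (cap resting or absent), grows downward, 0.0085 m at its hard stop; takes 6 N at first, 11 N at the stop. With the cap pressed 5.5 to 8.5 mm, twist it anticlockwise seen from above: between 60 and 115 degrees from closed (aim for 70 to 80) it can be lifted straight up.
- bottle_mouth (a point): centre of the top of the spring plug in the bottle's mouth as built, on the bottle's axis, 151 mm above the bench (29 mm above the closed cap's underside)
- fan_box: aluminium fan controller box, 130 x 140 x 50 mm (x, y, z), fixed to the bench, with one black dial on top; origin on the bench surface under the box's centre, z up. The dial's axis stands over the origin. The raised mark is a black bar 6 x 18 mm on the box's top, 47 mm from the dial's axis toward the box's +y.
- fan_knob (a joint): dial angle, rad, grows as the dial turns clockwise seen from above, range 0 to 2.6. At 0 the pointer points to the box's -x; at 1.571 it points at the raised mark. Stays where it is left (light friction, 0.03 N m). Starts 0.25 to 0.9.
- fan_knob_grip (a point): grip point of the dial, on its axis, 87 mm above the bench. The dial is a disc 44 mm wide (top at 64 mm height) on a 68 mm grey collar, with an upright bar grip 42 mm long, 14 mm thick, up to 94 mm height; a white line on one half of the bar's top is the pointer. Site axes turn with the dial: bar along x, pointer at -x.
- jar: amber glass jar with a steel lid, 70 mm diameter, 100 mm tall, loose; origin at the centre of its underside; leave alone
- hammer: hammer lying on the bench, loose; leave alone
- scraper: spatula-like scraper lying on the bench, loose; leave alone
There are look-alikes about, which are no part of the job. Leave any red look-alike of the cap alone. Of the things shaped like the fan_box, the aluminium one is meant.

How it is judged (in metres and radians):
On the way, in this order (a step that is already met when the one before it is completed fails the run):
1. the dial's pointer stands at the mark (within 0.14 rad) and the fingers have let go of it (value of joint fan_knob between 1.431 and 1.711 rad and contact force between the fingers and fan_box below 0.3 N), for 0.2 s.
2. the robot presses the closed cap down by at least 4.5 mm (value of joint bottle_plug above 0.0045 m and contact force between the fingers and cap above 1 N and angle between the x axis of cap and the x axis of bottle, either way round below 0.5 rad), for 0.05 s.
3. the cap, still on the neck, is twisted by at least 45 degrees (angle between the x axis of cap and the x axis of bottle, either way round above 0.785 rad and z of cap in the frame of bottle_mouth below -0.015 m and horizontal distance between cap and bottle_mouth below 0.008 m).
At the end, for the whole second after the job is handed in: The fingers hold the cap still and upright (within 0.3 rad), its underside 30 to 150 mm above the bottle's mouth and within 40 mm of its axis sideways, touching nothing of the bottle; the dial's pointer stands within 0.14 rad of the mark (z of cap in the frame of bottle_mouth between 0.03 and 0.15 m and horizontal distance between cap and bottle_mouth below 0.04 m and angle between cap's own z axis and vertical below 0.3 rad and linear speed of cap below 0.03 m/s and contact force between the fingers and cap above 2 N and contact force between bottle and cap below 0.1 N and value of joint fan_knob between 1.431 and 1.711 rad); the arm keeps its last pose, push and grip.
It fails at once if the jar, hammer or scraper is moved by more than 30 mm (distance of any of jar, hammer, scraper from where it was at the start of the episode above 0.03 m).
It fails at once if the cap is pulled more than 10 mm up without having been twisted (z of cap in the frame of bottle_mouth between -0.019 and -0.005 m and angle between the x axis of cap and the x axis of bottle, either way round below 0.6 rad).
It also fails if it takes over 51 s, if anything falls off the work surface, if the arm or the gripper's body presses on something with over 40 N, if the wrist force passes 120 N, or if a joint passes its speed limit or range.

## Robot

A 6-joint arm with a two-finger parallel gripper is mounted at the origin on the work surface. World frame = base frame: x ahead of the robot, y to its left, z up, the work surface at z = 0. Lengths are in mm, angles in rad, forces in N, time in s.
With the tool pointing down it reaches from about 400 to 925 mm from the base axis. Payload 12.5 kg.
Tool frame: the origin (TCP) lies midway between the tips of the shut fingers; the grasp point (between the pads) lies 19 mm behind it (env.pinch_z is the z of the grasp point in the tool frame, in mm); z points along the fingers, y is the line along which they close (so a half turn about z gives the same grasp; the last joint's range is limited). The gripper opens to 95 mm and grips with 3 to 60 N. Pads are 20 mm wide; open, the fingers measure 119 mm over their backs; the gripper's body (75 mm by 180 mm) begins 59 mm behind the grasp point.
Start: joints at [1.172, 0.491, 1.559, -0, 1.092, -0.106], TCP at [180.379, 598.423, 214.661] pointing down, gripper open.
Joint ranges: [-3.1, 3.1], [-0.84, 2.19], [0.05, 2.79], [-1.13, 4.28], [0.06, 2.93], [-2.69, 2.69]. Speed limits (rad/s): [2.22, 2.22, 2.79, 3.14, 3.14, 3.14].

## Interface

Orientations are given as [roll, pitch, yaw] about the fixed x, y, z axes, in that order (R = Rz(yaw) Ry(pitch) Rx(roll)).
In Python, from cell import env, eyes gives the robot as it stands.
- The arm moves only by the shell command python3 -m inch 'ROWS'. ROWS is JSON, a list of rows, each a list of 3 entries, a list of its own where there are three numbers: the shift along the tool's x, y, z in units of 60 mm (1.0 is 60 mm), then the turn about the tool's z in units of 5 degrees (1.0 is 5 degrees), then the closure, from -1 (fully open) to 1 (shut). In form: [[[tx, ty, tz], turn, claw], ...]. A call has exactly 10 rows; each row shifts and turns the commanded pose from where the row before left it, along the tool's axes as they then stand; what a row does not reach is not made up. A row lasts 1/8 s, in which the tool goes at most 62.5 mm and 10.7 degrees, less where a joint would pass 70% of its speed; a pose out of reach is approached as far as the arm can. A call is refused whole if a number of a shift passes 1 or a number of a turn 1, either way. A call with a gripper value outside its range is refused whole. The fingers move at their own pace and stop on an object; the grip force is fixed at half the most. Time passes only in rows, so rows that do not move let the fingers close, or fill a call up. It gives the time, the measured TCP pose, the force, the opening and the grip force at its end, in the units of the state.
- env.state(): the state, without advancing time (a new reading comes with each control period).
- eyes.read_camera(name): name is "scene" or "side" or "wrist"; returns a dict with "pixels" (420x560x3 uint8, red, green, blue), "fx", "fy", "cx", "cy" (pixels), "extrinsics" (4x4, takes a point from world to camera coordinates). Camera axes: x right, y down, z forward; pixel columns grow to the right and rows downward; lengths in mm; the calibration is good to about 2 mm. The wrist camera is an equidistant fisheye: a pixel r from the principal point sees the ray r / f radians off the axis. A picture is of the moment at which its call begins. There is no depth.
- env.job_done(): hands the job in; it is judged then, once.
Trained networks look in a picture, given as the dict that the camera call returned (one of the last four; its "shot" number tells which), for a name from the list of things; names that differ only in an ending like _2 or _b are one class to them, and where a whole thing is asked for, a point or a joint stands for the part that bears it (a point fixed in the world has none). Each returns a list of dicts, best first, with "score" (0 to 1); they miss things now and then, are a little off and sometimes report something else, mostly with a low value. They report only what shows in the picture. A call takes as long as a camera call. They do not tell look-alikes from the thing itself.
- eyes.boxes_of(name, picture): "centre" ([row, column] in pixels, amid what is visible of it).
- eyes.cut_out(name, picture): "mask" (420x560 bool, what is visible of it) and "centre" ([row, column] in pixels, amid what is visible of it).
- eyes.spot_point(name, picture): "centre" ([row, column] in pixels: a listed point, or the origin of a listed thing).
The state is a dict: "t": time; "joints": joint angles; "qvel": joint speeds; "tau": joint torques, N m; "eef_pos": TCP position; "tcp_rot": TCP orientation; "ft_force": force on the tool from outside, world axes, zero at the start; "moment": the same for the moment, N m; "opening": opening from 0.0 (shut) to 1.0 (fully open); "grip_force": force on a finger pad.
Only numpy, scipy, OpenCV 4.12 (cv2) and the standard library are available. Lean on these libraries where they do the work, as an engineer would, in place of code of your own. Each camera call takes 0.05 s, during which the arm holds its last target. There are 200 camera calls.

## Working session

There is one attempt and no reset: what is moved stays moved. The work goes in short steps, Python scripts to look and compute and a shell command to move; the robot and the scene stay as the last step left them, time stands still between calls to the robot, and variables do not carry over. Pictures are saved under pics/ and viewed, at most 10 in all, crops included, and the job is handed in when it is done.

```bash
mkdir -p pics; ls
python3 - <<'E'
from cell import env, eyes
import cv2, numpy as np
s=env.state(); print(s, env.pinch_z)
ims=[]
for c in ("scene","side"):
    p=eyes.read_camera(c); cv2.imwrite(f"pics/{c}0.png",p["pixels"][:,:,::-1])
    print(c,p["fx"],p["cx"],p["cy"],np.round(p["extrinsics"],3).tolist())
    for n in ("cap","bottle","fan_box","fan_knob_grip","bottle_mouth","jar","hammer"):
        try: print(n,[(np.round(d["centre"]).tolist(),round(d["score"],2)) for d in eyes.spot_point(n,p)])
        except Exception as e: print(n,e)
E
```

```text
pics
{'t': 0.0, 'joints': array([ 1.17244178e+00,  4.91560632e-01,  1.55944451e+00, -9.31177238e-06,
        1.09170704e+00, -1.05613445e-01]), 'qvel': array([-0.00113549, -0.00083043, -0.00049718, -0.00118751, -0.00103147,
        0.00121225]), 'tau': array([ 1.23296148e-03, -6.12634563e+01, -2.58188868e+01,  6.92810118e-02,
        4.81332676e-02, -1.10245649e-04]), 'eef_pos': array([180.25450643, 598.18787715, 214.06278613]), 'tcp_rot': array([-3.14047850e+00, -1.09804598e-04,  2.84885579e+00]), 'ft_force': array([-0.35095192, -0.36619433, -0.50638498]), 'moment': array([ 0.0385418 ,  0.02999607, -0.03195953]), 'grip_force': 0.0, 'opening': 1.000202069353094} -18.8
scene 420.55990767086473 284.68917920249294 207.93319454183936 [[-0.272, 0.962, -0.015, 185.568], [0.769, 0.208, -0.605, -421.256], [-0.579, -0.176, -0.796, 1625.285], [0.0, 0.0, 0.0, 1.0]]
cap [([264.0, 338.0], 0.84), ([198.0, 357.0], 0.72)]
bottle [([232.0, 353.0], 0.84)]
fan_box [([181.0, 245.0], 0.81), ([229.0, 194.0], 0.77)]
fan_knob_grip [([215.0, 192.0], 0.6), ([168.0, 245.0], 0.59)]
bottle_mouth [([200.0, 362.0], 0.74)]
jar [([272.0, 285.0], 0.88)]
hammer [([257.0, 465.0], 0.92)]
side 403.2178532283216 285.15643646197174 206.79592378649065 [[0.647, -0.762, -0.019, -418.253], [-0.477, -0.387, -0.789, 399.228], [0.594, 0.52, -0.614, 833.429], [0.0, 0.0, 0.0, 1.0]]
cap [([206.0, 260.0], 0.78), ([191.0, 224.0], 0.71)]
bottle [([223.0, 228.0], 0.69), ([213.0, 301.0], 0.16)]
fan_box [([300.0, 305.0], 0.92), ([266.0, 372.0], 0.65)]
fan_knob_grip [([275.0, 305.0], 0.61)]
bottle_mouth [([185.0, 227.0], 0.86), ([194.0, 227.0], 0.69)]
jar [([214.0, 300.0], 0.59)]
hammer [([186.0, 164.0], 0.67)]
```

View pics/scene0.png

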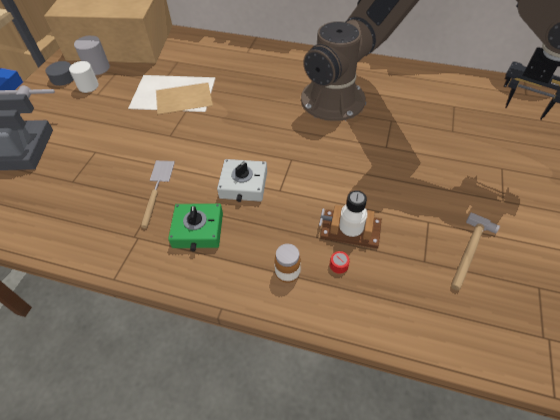

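View pics/side0.png

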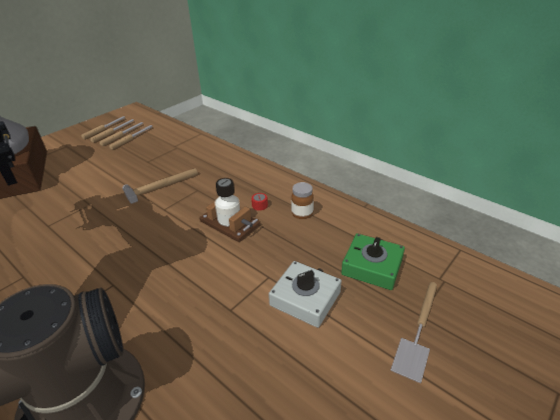

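Scene view: aluminium box at (181,245) [row, col], green look-alike at (229,194); black cap on the bottle at (198,357), red look-alike at (264,338). In the side view they are aluminium (293,305), green (260,373), black cap (187,225), red cap (202,260). I choose the aluminium box and the black cap on the bottle. Next I triangulate and check with rectified crops.

```bash
cat > h.py <<'E'
import numpy as np, cv2
from cell import env, eyes
def ray(p,rc):
    E=p["extrinsics"];R,t=E[:3,:3],E[:3,3]
    d=R.T@np.array([(rc[1]-p["cx"])/p["fx"],(rc[0]-p["cy"])/p["fy"],1]); return -R.T@t,d/np.linalg.norm(d)
def on_z(p,rc,z):
    o,d=ray(p,rc); return o+d*(z-o[2])/d[2]
def tri(obs):
    A=0;b=0
    for p,rc in obs:
        o,d=ray(p,rc);M=np.eye(3)-np.outer(d,d);A=A+M;b=b+M@o
    return np.linalg.solve(A,b)
def proj(p,X):
    E=p["extrinsics"];c=E[:3,:3]@np.asarray(X,float)+E[:3,3];return np.array([p["fy"]*c[1]/c[2]+p["cy"],p["fx"]*c[0]/c[2]+p["cx"]])
def top(p,xc,yc,z,half=100,n=400):
    # rectified view of plane z: image right = +x, up = +y
    w=np.array([[xc-half,yc+half],[xc+half,yc+half],[xc+half,yc-half],[xc-half,yc-half]])
    src=np.float32([proj(p,[*q,z])[::-1] for q in w]);dst=np.float32([[0,0],[n,0],[n,n],[0,n]])
    return cv2.warpPerspective(p["pixels"],cv2.getPerspectiveTransform(src,dst),(n,n),flags=cv2.INTER_CUBIC)[:,:,::-1]
E
python3 - <<'E'
from h import *
a=eyes.read_camera("scene");b=eyes.read_camera("side")
f=lambda s:np.round(s,1).tolist()
for n,ca,cb,z in (("fan_box",(181,245),(300,305),0),("fan_knob_grip",(168,245),(275,305),87),("bottle_mouth",(200,362),(190,227),151),("cap",(198,357),(191,224),122),("bottle",(232,353),(223,228),0),("jar",(272,285),(214,300),0)):
    pk=lambda p,c:min(eyes.spot_point(n,p),key=lambda d:np.hypot(*(np.array(d["centre"])-c)))["centre"]
    A,B=pk(a,ca),pk(b,cb)
    print(n,f(A),f(B),"tri",f(tri([(a,A),(b,B)])),"z-known",z,f(on_z(a,A,z)),f(on_z(b,B,z)))
    if n=="fan_box": g=tri([(a,A),(b,B)])
print(g)
cv2.imwrite("pics/tops.png",np.hstack([top(a,g[0],g[1],50),top(b,g[0],g[1],50)]))
E
```

```text
fan_box [184.4, 241.8] [302.7, 305.6] tri [495.2, -197.9, -7.1] z-known 0 [501.4, -196.1, 0.0] [490.1, -200.4, 0.0]
fan_knob_grip [166.0, 243.9] [276.8, 305.3] tri [496.3, -187.4, 82.9] z-known 87 [497.0, -181.9, 87.0] [495.4, -193.9, 87.0]
bottle_mouth [200.2, 359.5] [185.5, 225.2] tri [586.2, 182.5, 143.2] z-known 151 [589.3, 185.5, 151.0] [579.6, 168.9, 151.0]
cap [205.2, 356.0] [192.4, 225.9] tri [584.8, 178.0, 119.8] z-known 122 [585.6, 178.9, 122.0] [583.0, 174.1, 122.0]
bottle [230.2, 350.8] [188.3, 165.4] tri [544.4, 250.8, 83.3] z-known 0 [586.1, 178.1, 0.0] [572.5, 495.4, 0.0]
jar [271.1, 287.1] [215.4, 299.5] tri [762.5, 33.5, -8.0] z-known 0 [768.8, 31.8, 0.0] [753.4, 30.7, 0.0]
[ 495.17950963 -197.88126872   -7.14404682]
```

View pics/tops.png

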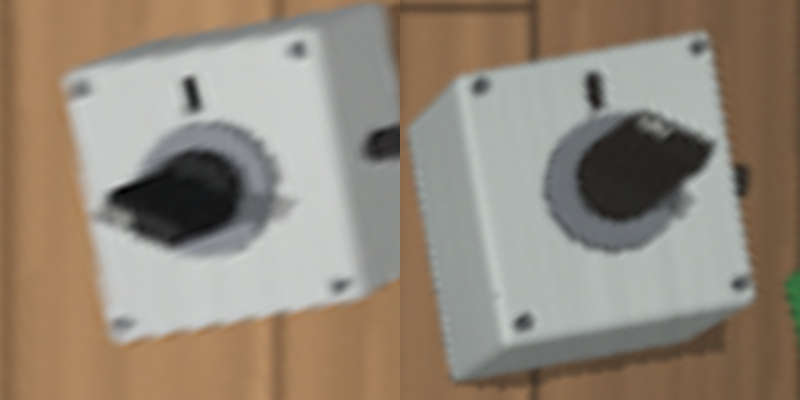

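The crops confirm the aluminium box. Its screw corners give a centre of about (500,-190.5) and a yaw of about 10.4°. The mark is 47 mm toward +y, as described. Next, the dial angle (plane z=94) and the cap (plane z=156).

Run:
```python
from h import *
a=eyes.read_camera("scene");b=eyes.read_camera("side")
r=[np.hstack([top(p,500,-190.5,94,40,300) for p in (a,b)]),np.hstack([top(p,585,178,156,60,300) for p in (a,b)])]
cv2.imwrite("pics/k.png",np.vstack(r))
```

```text
(no output)
```

View pics/k.png

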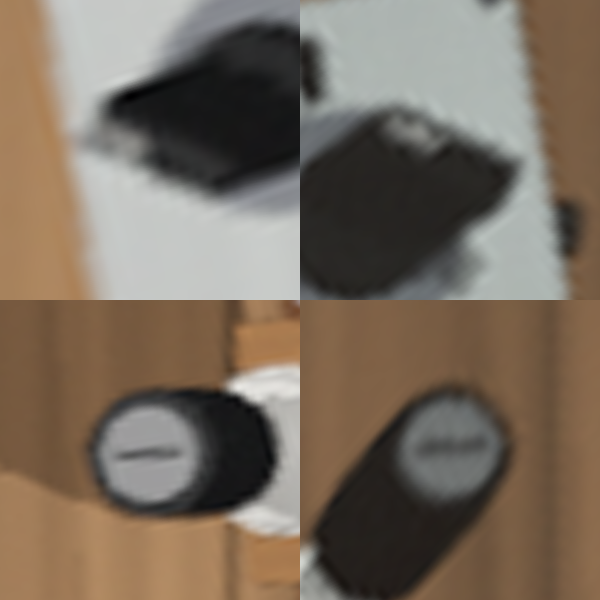

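```bash
python3 -m inch '[[[-0.62,-0.5,-0.08],0,-1],[[-0.62,-0.5,-0.08],0,-1],[[-0.62,-0.5,-0.08],0,-1],[[-0.62,-0.5,-0.08],0,-1],[[-0.62,-0.5,-0.08],0,-1],[[-0.62,-0.5,-0.08],0,-1],[[-0.62,-0.5,-0.08],0,-1],[[-0.62,-0.5,-0.08],0,-1],[[-0.62,-0.5,-0.08],0,-1],[[-0.62,-0.5,-0.08],0,-1]]'
python3 -m inch '[[[-0.27,-0.6,0],0,-1],[[-0.27,-0.6,0],0,-1],[[-0.27,-0.6,0],0,-1],[[-0.27,-0.6,0],0,-1],[[-0.27,-0.6,0],0,-1],[[-0.27,-0.6,0],0,-1],[[-0.27,-0.6,0],0,-1],[[-0.27,-0.6,0],0,-1],[[-0.27,-0.6,0],0,-1],[[-0.27,-0.6,0],0,-1]]'
cat >> h.py <<'E'
from scipy.spatial.transform import Rotation as Ro
def toTool(target,yaw=None):
    s=env.state();R=Ro.from_euler("xyz",s["tcp_rot"]).as_matrix()
    d=R.T@(np.array(target)-s["eef_pos"])
    print("t",s["t"],"pos",np.round(s["eef_pos"],1),"rot",np.round(s["tcp_rot"],3),"units",np.round(d/60,2), "turn units",None if yaw is None else round(-np.degrees(yaw-s["tcp_rot"][2])/5,2))
def topf(p,xc,yc,z,half,n=400):
    # same rectification for the fisheye wrist camera
    u=(np.arange(n)+.5)/n*2*half-half
    X,Y=np.meshgrid(xc+u,yc-u);P=np.stack([X,Y,0*X+z],-1)
    c=P@p["extrinsics"][:3,:3].T+p["extrinsics"][:3,3]
    r=np.hypot(c[...,0],c[...,1]);th=np.arctan2(r,c[...,2]);k=th/np.maximum(r,1e-9)
    return cv2.remap(p["pixels"],(p["fx"]*k*c[...,0]+p["cx"]).astype(np.float32),(p["fy"]*k*c[...,1]+p["cy"]).astype(np.float32),cv2.INTER_CUBIC)[:,:,::-1]
E
python3 - <<'E'
from h import *
p=eyes.read_camera("wrist")
cv2.imwrite("pics/w1.png",np.hstack([topf(p,500,-190.5,94,50),topf(p,500,-190.5,50,100)]))
print(-p["extrinsics"][:3,:3].T@p["extrinsics"][:3,3])
toTool([500,-190.5,140],2.74)
E
```

```text
t: 2.85
eef_pos: [450.7, 202.4, 263.0]
tcp_rot: [3.141, 0.0, 2.849]
ft_force: [0.8, 0.7, -0.4]
opening: 1.003
grip_force: 0.0
t: 4.1
eef_pos: [501.2, -189.0, 262.7]
tcp_rot: [3.142, 0.0, 2.849]
ft_force: [0.4, -0.1, -0.2]
opening: 1.0
grip_force: 0.0
[ 422.61156148 -165.07668636  432.98567307]
t 4.15 pos [ 501.8 -192.6  262.5] rot [-3.140e+00  1.000e-03  2.847e+00] units [0.04 0.03 2.04] turn units 1.23
```

View pics/w1.png

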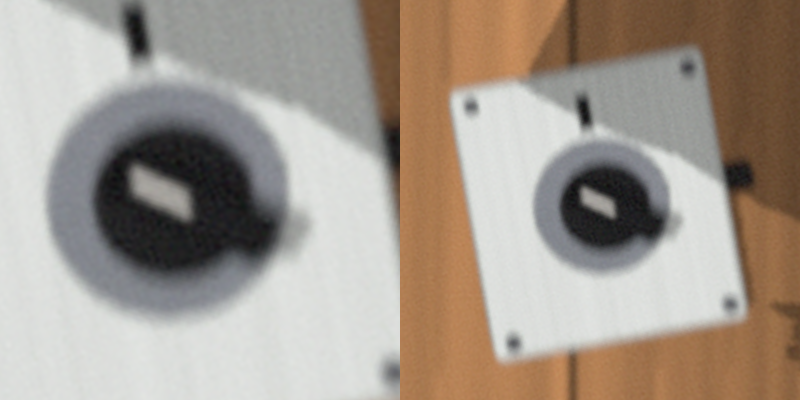

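The wrist view shows the bar's pointer running from (192,205) to (130,180), so it points along 158° in the world. The box yaw is 10.1°, which puts the mark at 100.1°. I need to turn the dial 58° clockwise. I descend and grip first.

```bash
python3 -m inch '[[[0.03,0,0.7],1,-1],[[0,0,0.7],0,-1],[[0,0,0.7],0,-1],[[0,0,0.7],0,-1],[[0,0,0.4],0,-1],[[0,0,0],0,0.2],[[0,0,0],0,1],[[0,0,0],0,1],[[0,0,0],0,1],[[0,0,0],0,1]]'; python3 -c "
from h import *
toTool([500,-191.7,70],np.radians(100.1));print(env.state()['moment'])"
```

```text
t: 5.4
eef_pos: [499.6, -187.2, 71.0]
tcp_rot: [3.142, 0.001, 2.762]
ft_force: [0.3, -0.1, -0.6]
opening: 0.535
grip_force: 0.0
t 5.4 pos [ 499.6 -187.2   71. ] rot [3.142e+00 1.000e-03 2.762e+00] units [-0.03 -0.07  0.02] turn units 11.63
[-0.00940705  0.02324272 -0.04003018]
```

```bash
python3 -m inch '[[[-0.02,-0.05,0],0,1],[[0,0,0],0,1],[[0,0,0],0,1],[[0,0,0],0,1],[[0,0,0],0,1],[[0,0,0],0,1],[[0,0,0],0,1],[[0,0,0],0,1],[[0,0,0],0,1],[[0,0,0],0,1]]'; python3 -c "
from h import *
toTool([500,-191,70],np.radians(100.1));print(env.state()['moment'])"
```

```text
t: 6.65
eef_pos: [499.5, -190.6, 70.6]
tcp_rot: [-3.141, 0.0, 2.762]
ft_force: [-1.0, -5.2, -0.7]
opening: 0.148
grip_force: 29.9
t 6.65 pos [ 499.5 -190.6   70.6] rot [-3.141  0.     2.762] units [-0.01 -0.    0.01] turn units 11.63
[-0.93604894  0.15433227  0.00795954]
```

```bash
python3 -m inch '[[[-0.01,-0.02,0],0.9,1],[[0,0,0],0.9,1],[[0,0,0],0.9,1],[[0,0,0],0.9,1],[[0,0,0],0.9,1],[[0,0,0],0.9,1],[[0,0,0],0.9,1],[[0,0,0],0.9,1],[[0,0,0],0.9,1],[[0,0,0],0.9,1]]'
python3 -m inch '[[[0,0,0],0.9,1],[[0,0,0],0.9,1],[[0,0,0],0.8,1],[[0,0,0],0,1],[[0,0,0],0,1],[[0,0,0],0,-1],[[0,0,0],0,-1],[[0,0,0],0,-1],[[0,0,0],0,-1],[[0,0,0],0,-1]]'
```

```text
t: 7.9
eef_pos: [499.7, -190.6, 70.6]
tcp_rot: [3.141, -0.001, 1.973]
ft_force: [2.2, 5.9, 1.1]
opening: 0.148
grip_force: 29.9
t: 9.15
eef_pos: [499.5, -191.7, 70.6]
tcp_rot: [3.142, -0.0, 1.749]
ft_force: [0.5, -0.7, 0.1]
opening: 0.613
grip_force: 0.0
```

```bash
python3 -m inch '[[[0,0,-0.3],0,-1],[[0,0,-0.7],0,-1],[[0,0,-0.7],0,-1],[[0,0,-0.7],0,-1],[[0,0,-0.6],0,-1],[[0,0,-0.2],0,-1],[[0,0,0],0,-1],[[0,0,0],0,-1],[[0,0,0],0,-1],[[0,0,0],0,-1]]'
python3 - <<'E'
from h import *
p=eyes.read_camera("wrist")
cv2.imwrite("pics/w2.png",np.hstack([topf(p,500,-191,94,50),topf(p,500,-191,50,100)]))
toTool([585,177,262],1.6)
E
```

```text
t: 10.4
eef_pos: [499.4, -191.6, 261.9]
tcp_rot: [-3.141, -0.001, 1.749]
ft_force: [-0.2, -0.5, 0.3]
opening: 0.997
grip_force: 0.0
t 10.45 pos [ 499.5 -191.6  262.1] rot [-3.141e+00 -1.000e-03  1.749e+00] units [5.79 2.49 0.  ] turn units 1.71
```

View pics/w2.png

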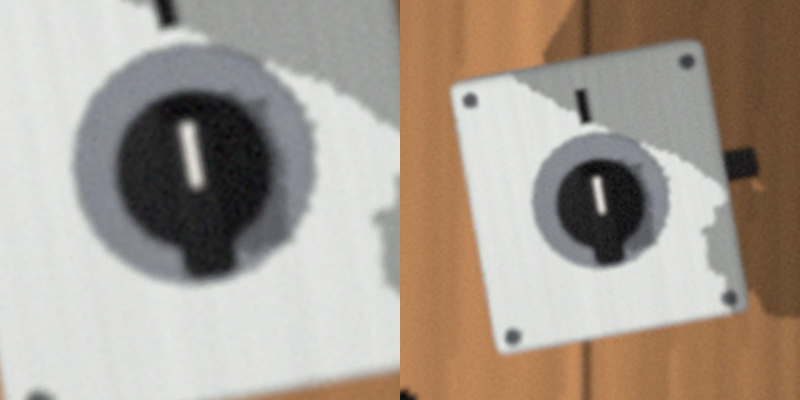

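The dial pointer runs from (197,187) to (185,122), i.e. 100.5°, which matches the mark at 100.1°. On to the cap.

```bash
python3 -m inch '[[[0.64,0.28,0],0,-1],[[0.64,0.28,0],0,-1],[[0.64,0.28,0],0,-1],[[0.64,0.28,0],0,-1],[[0.64,0.28,0],0,-1],[[0.64,0.28,0],0,-1],[[0.64,0.28,0],0,-1],[[0.64,0.28,0],0,-1],[[0.64,0.25,0],0,-1],[[0,0,0],0,-1]]'
python3 -m inch '[[[0,0,0],0,-1],[[0,0,0],0,-1],[[0,0,0],0,-1],[[0,0,0],0,-1],[[0,0,0],0,-1],[[0,0,0],0,-1],[[0,0,0],0,-1],[[0,0,0],0,-1],[[0,0,0],0,-1],[[0,0,0],0,-1]]'
python3 - <<'E'
from h import *
p=eyes.read_camera("wrist")
cv2.imwrite("pics/w3.png",np.hstack([topf(p,585,177,156,60),topf(p,585,177,0,120)]))
toTool([585,177,262])
E
```

```text
t: 11.7
eef_pos: [585.3, 177.3, 262.0]
tcp_rot: [-3.141, -0.0, 1.752]
ft_force: [-0.7, -0.0, 0.8]
opening: 0.999
grip_force: 0.0
t: 12.95
eef_pos: [585.2, 175.0, 262.6]
tcp_rot: [3.142, -0.0, 1.749]
ft_force: [0.3, 1.0, 0.5]
opening: 0.998
grip_force: 0.0
t 13.0 pos [585.2 175.  262.6] rot [ 3.142 -0.     1.749] units [0.03 0.   0.01] turn units None
```

View pics/w3.png

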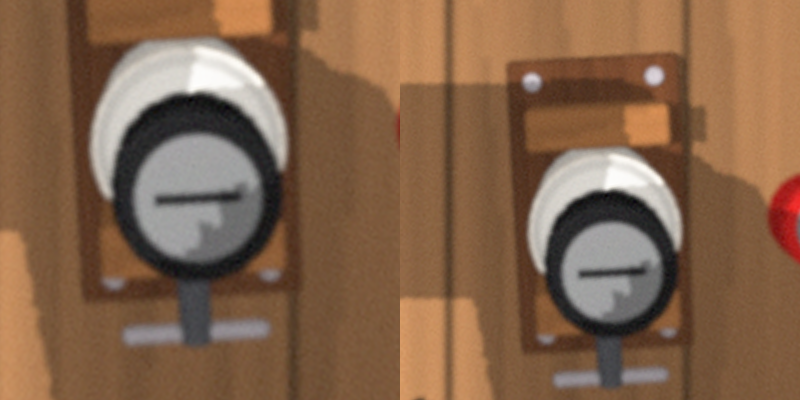

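Cap top centre is at left-panel (199,198), about (585,177.5). The cap is black on the clamped bottle; the red one is aside at (800,215). I descend and grip.

```bash
python3 -m inch '[[[0.04,0,0.5],0,-1],[[0,0,0.6],0,-1],[[0,0,0.6],0,-1],[[0,0,0.4],0,-1],[[0,0,0.21],0,-1],[[0,0,0],0,1],[[0,0,0],0,1],[[0,0,0],0,1],[[0,0,0],0,1],[[0,0,0],0,1]]'
python3 -m inch '[[[0,0,0],0,1],[[0,0,0],0,1],[[0,0,0],0,1],[[0,0,0],0,1],[[0,0,0],0,1],[[0,0,0],0,1],[[0,0,0],0,1],[[0,0,0],0,1],[[0,0,0],0,1],[[0,0,0],0,1]]'
```

```text
t: 14.25
eef_pos: [584.9, 177.4, 124.3]
tcp_rot: [3.141, -0.0, 1.749]
ft_force: [-0.3, -0.3, 3.6]
opening: 0.545
grip_force: 30.0
t: 15.5
eef_pos: [584.9, 177.4, 124.3]
tcp_rot: [3.141, -0.0, 1.749]
ft_force: [-1.3, -0.5, 5.7]
opening: 0.551
grip_force: 30.0
```

```bash
python3 -m inch '[[[0,0,0.03],0,1],[[0,0,0.03],0,1],[[0,0,0.03],0,1],[[0,0,0.03],0,1],[[0,0,0],0,1],[[0,0,0],0,1],[[0,0,0],0,1],[[0,0,0],0,1],[[0,0,0],0,1],[[0,0,0],0,1]]'
```

```text
t: 16.75
eef_pos: [584.9, 177.4, 117.5]
tcp_rot: [3.141, -0.0, 1.749]
ft_force: [-2.0, -0.8, 9.9]
opening: 0.546
grip_force: 30.0
```

```bash
python3 -m inch '[[[0,0,0.01],-0.5,1],[[0,0,0],-1,1],[[0,0,0],-1,1],[[0,0,0],-1,1],[[0,0,0],-1,1],[[0,0,0],-1,1],[[0,0,0],-1,1],[[0,0,0],-1,1],[[0,0,0],-1,1],[[0,0,0],-1,1]]'; python3 -c "
from h import *
print(env.state()['moment'])"
```

```text
t: 18.0
eef_pos: [585.6, 177.5, 117.2]
tcp_rot: [3.14, 0.002, 2.581]
ft_force: [-0.7, 0.1, 10.7]
opening: 0.545
grip_force: 30.0
[-0.0377369   0.09360048 -0.046061  ]
```

```bash
python3 -m inch '[[[0,0,0],-1,1],[[0,0,0],-1,1],[[0,0,0],-1,1],[[0,0,0],-1,1],[[0,0,0],-1,1],[[0,0,0],-0.5,1],[[0,0,0],0,1],[[0,0,0],0,1],[[0,0,0],0,1],[[0,0,0],0,1]]'
python3 - <<'E'
from h import *
print(env.state()['moment'])
p=eyes.read_camera("scene")
cv2.imwrite("pics/s4.png",top(p,585,177,149,60,300))
E
```

```text
t: 19.25
eef_pos: [585.6, 177.5, 117.2]
tcp_rot: [3.141, 0.002, 3.058]
ft_force: [-0.3, 0.1, 10.8]
opening: 0.55
grip_force: 30.0
[ 0.03609156  0.0809466  -0.00575811]
```

View pics/s4.png

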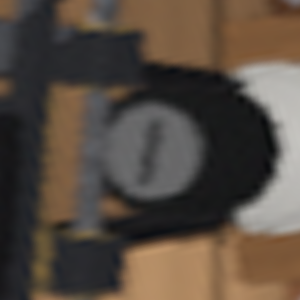

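The cap's line now stands at about 80° (it was about 3°), so the cap has turned about 75°. I lift it straight up.

```bash
python3 -m inch '[[[0,0,-0.05],0,1],[[0,0,-0.1],0,1],[[0,0,-0.15],0,1],[[0,0,-0.2],0,1],[[0,0,-0.25],0,1],[[0,0,-0.3],0,1],[[0,0,-0.3],0,1],[[0,0,-0.25],0,1],[[0,0,-0.15],0,1],[[0,0,-0.05],0,1]]'
python3 -m inch '[[[0,0,0],0,1],[[0,0,0],0,1],[[0,0,0],0,1],[[0,0,0],0,1],[[0,0,0],0,1],[[0,0,0],0,1],[[0,0,0],0,1],[[0,0,0],0,1],[[0,0,0],0,1],[[0,0,0],0,1]]'
python3 - <<'E'
from h import *
a=eyes.read_camera("scene");b=eyes.read_camera("side")
def crop(p):
    r,c=proj(p,[585,177,180]).astype(int); return cv2.resize(p["pixels"][r-60:r+60,c-60:c+60,::-1],(390,390),interpolation=cv2.INTER_CUBIC)
cv2.imwrite("pics/e5.png",np.hstack([crop(a),crop(b)]))
E
```

```text
t: 20.55
eef_pos: [584.8, 177.3, 224.7]
tcp_rot: [3.141, 0.0, 3.058]
ft_force: [-0.9, -1.0, -1.4]
opening: 0.549
grip_force: 30.0
t: 21.8
eef_pos: [584.8, 177.3, 224.2]
tcp_rot: [3.142, 0.0, 3.058]
ft_force: [-0.3, 0.2, -0.3]
opening: 0.544
grip_force: 30.0
```

View pics/e5.png

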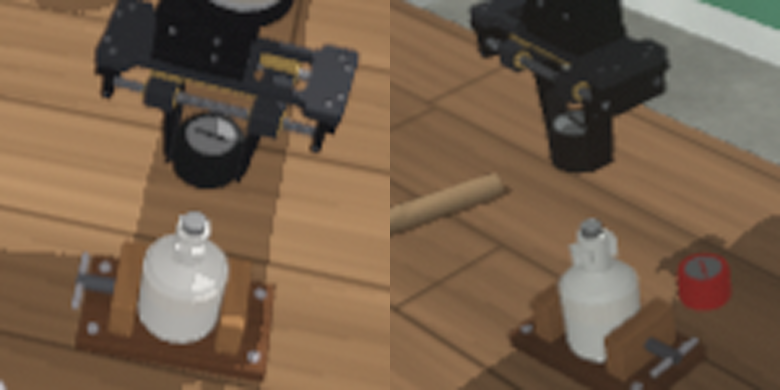

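The black cap is in the gripper at (210,150) in the left crop, upright and clear above the open mouth at (193,222). I hand the job in.

```bash
python3 -c "
from cell import env
print(env.job_done())"
```

```text
the job is handed in; nothing more can be done
None
```

I turned the dial to the mark (within about 0.5°), pressed and twisted the cap about 75°, and lifted it off; at hand-in the gripper held it upright and still about 7 cm above the bottle's mouth, but no verdict came back.

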